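Set the recovery tank's feed valve to one and a half turns

TASK

Set the feed valve of the bullet recovery tank: turn its handwheel clockwise until the gate is closed snug on its rubber seat, without forcing it, then open it one and a half turns of the stem and no more, and let go. The wheel is worn loose on its nut, so take up the free play before you start counting. Leave everything else on the bench where it is.

Things in the scene. Friction and masses are not known exactly. Their poses are not given: they have to be found in the camera images.
- valve: fixed skid with a grey flanged gate valve, outside screw and yoke: plate 150 x 400 x 10 mm, pipe along its y axis at 76 mm height, round gauge on the +y side, drain cock on the -y side, neither above 190 mm. Origin on the bench under the stem; the wheel's axis is the vertical through it. Place varies by 10 cm or so, yaw up to 0.4 rad either way.
- wheel: dark three-spoked handwheel, 160 mm across its rim, origin on its axis under its hub, 212 mm up; x axis towards the handle. Rim and hub (42 mm across) reach up to 234 mm. Clockwise from above closes. Its drive lugs are worn: it swings freely, with under 0.5 N at the handle, through a fifth to two fifths of a turn before it drives the nut; it starts anywhere in that play.
- wheel_axis (a point): point on the wheel's axis level with the middle of the handle, 263 mm above the bench. Driving the brass yoke nut below the wheel takes a steady 5 to 6 N along the handle's circle, either way; this drag is friction and is felt while moving, it may vanish when the hand stops. The valve starts between a third of a turn and one turn open; where the wheel stands when closed is not known.
- handle_mid (a point): middle of the upright black handle on the wheel: 20 mm thick, 52 mm long, from 237 to 289 mm above the bench, 65 mm from the wheel's axis. It spins freely about its own vertical axis, so fingers of fixed direction may hold it while it is carried round. The wheel can be pushed by handle or spokes too.
- stem: steel stem, 14 mm thick, standing up through the hub; it does not turn. One turn of the nut sinks (closing) or raises (opening) it by 5 mm. Origin 105 mm below its top end. When the closed valve is let go, its rubber lifts the stem by a fraction of a millimetre and it stays there, still closed; turns of the stem count from there.
- stem_top (a point): centre of the stem's top end. Its height when closed, about 255 to 265 mm, is not known closely: find it by feel. Where the gate meets its seat the handle takes 7 N, then 54 N more per radian, and this load stays when the hand stops. At 11 N along the handle's circle the rubber begins to seal, 13 to 16 N is snug, beyond 20 N it is crushed.
- spanner: open-ended steel spanner, 170 mm long and 8 mm thick, lying on the skid plate beside the valve; origin at its middle, underside. Not part of the job.
- gasket: black rubber gasket ring, 42 mm across and 5 mm thick, lying on the skid plate; origin at its centre, underside. Not part of the job.
- amber_bottle: amber glass bottle, 58 mm across and 120 mm high, standing close to the skid; origin at the centre of its underside. Not part of the job.
- loupe: black magnifier loupe, 42 mm across and 42 mm high, standing close to the skid; origin at the centre of its underside. Not part of the job.
- sample_jar: clear jar with a white cap, 64 mm across and 75 mm high; origin at the centre of its underside. Not part of the job.
- tape_roll: roll of paper tape lying flat, 94 mm across and 50 mm high; origin at the centre of its underside. Not part of the job.
- dust_brush: flat dusting brush with a wooden handle, 180 mm long, 20 mm thick; origin at its middle, underside. Not part of the job.
- case_box: small cardboard box, 90 x 60 x 45 mm; origin at the centre of its underside. Not part of the job.

How it is judged:
By the outcome, as a careful person would: the job done as asked, in the order asked, and still so for the second after the job is handed in, with the robot touching nothing.
It also fails if it takes over 72 s, if anything falls off the work surface, if the arm or the gripper's body presses on something with over 40 N, if the wrist force passes 120 N, or if a joint passes its speed limit or range.

ROBOT

A 6-joint arm with a two-finger parallel gripper is mounted at the origin on the work surface. World frame = base frame: x ahead of the robot, y to its left, z up, the work surface at z = 0. Lengths are in m, angles in degrees, forces in N, time in s.
With the tool pointing down it reaches from about 0.3 to 0.75 m from the base axis. Payload 8.5 kg.
Tool frame: the origin (TCP) lies on the mounting face of the last link; the fingertips stand 173 mm ahead of it and the grasp point (between the pads) lies 155 mm ahead of it (env.tips_ahead is the distance from the TCP to the fingertips, in m); z points along the fingers, x is the direction in which the jaws open and shut, and the axes are right-handed (so a half turn about z gives the same grasp; the last joint's range is limited). The gripper opens to 85 mm and grips with 20 to 120 N. Pads are 22 mm wide; open, the fingers measure 114 mm over their backs; the gripper's body (76 mm by 85 mm) begins 54 mm behind the grasp point. The pads swing forward as they close: fully open they stand 13 mm farther back than shut.
Start: joints at [54.586, 21.807, 74.336, -0, 83.858, -12.336], TCP at [0.216, 0.506, 0.405] pointing down, gripper open.
Joint ranges: [-178.18, 178.18], [-50.72, 133.34], [12.68, 142.11], [-81.47, 261.47], [9.98, 163.14], [-165.26, 165.26]. Speed limits (degrees/s): [136.94, 136.94, 180, 180, 180, 180].

INTERFACE

Orientations are given as a 3x3 rotation matrix whose columns are the frame's x, y, z axes.
In Python, from rig import env gives the robot as it stands. The module is installed in compiled form; this text tells all that it offers.
- The arm moves only by the tool step_arm, never from a script. Its argument "increments" is a list of rows, each an object of numbers: "x", "y", "z": the shift along the tool's x, y, z in cm; "wx", "wy", "wz": the turn, a rotation vector about the tool's x, y, z in rad; "gripper": the finger opening in cm, from 0 to 8.54. A call has 1 to 20 rows; each row shifts and turns the commanded pose from where the row before left it, along the tool's axes as they then stand; what a row does not reach is not made up. A row lasts 1/10 s, in which the tool goes at most 50 mm and 8.59 degrees, less where a joint would pass 70% of its speed; a pose out of reach is approached as far as the arm can. A call with a gripper value outside its range is refused whole. The fingers move at their own pace and stop on an object; "newtons" is the grip in N (left out, the last holds). Time passes only in rows, so rows that do not move let the fingers close. It gives the time, the measured TCP pose, the force and the opening at its end, in the units of the state.
- env.observe(): the state, without advancing time (a new reading comes with each control period).
- env.get_image(name): name is "scene" or "top" or "wrist"; returns a dict with "color" (384x512x3 uint8, blue, green, red), "camera_matrix" (3x3 intrinsics, pixels), "rvec" (rotation vector, rad) and "tvec" (3), from world to camera coordinates, as OpenCV has them. Camera axes: x right, y down, z forward; pixel columns grow to the right and rows downward; lengths in m; the calibration is good to about 2 mm. The wrist camera is an equidistant fisheye: a pixel r from the principal point sees the ray r / f radians off the axis. A picture is of the moment at which its call begins. There is no depth.
- env.close_job(): hands the job in, once; it reports no verdict.
The state is a dict: "time_s": time; "q": joint angles; "qvel": joint speeds; "joint_efforts": joint torques, N m; "position": TCP position; "tool_rot": TCP orientation; "ft_force": force on the tool from outside, world axes, zero at the start; "wrist_torque": the same for the moment, N m; "grip_width": finger opening in m.
Only numpy, scipy, OpenCV 4.12 (cv2) and the standard library are available. Lean on these libraries where they do the work, as an engineer would, in place of code of your own. Each camera call takes 0.05 s, during which the arm holds its last target. There are 200 camera calls.

## Working session

There is one attempt and no reset: what is moved stays moved. The work goes in short steps, Python scripts to look and compute and a tool call to move; the robot and the scene stay as the last step left them, time stands still between calls to the robot, and variables do not carry over. Pictures are saved under pics/ and viewed, about 8 in all and at most 12, crops included, and the job is handed in when it is done.

Besides the shell and the picture viewer there is one more tool, called after "Emit:" as a command line: name --argument value ..., lists and objects as JSON in quotes. step_arm: Moves the arm, as the interface text tells. Its arguments: {"type":"object","properties":{"increments":{"type":"array"},"newtons":{"type":"number"}},"required":["increments"]}

```bash
mkdir -p pics
cat > h.py <<'E'
import numpy as np, cv2
from rig import env
def ray(im,u,v,fish=False):
    K=np.array(im["camera_matrix"]);R=cv2.Rodrigues(np.array(im["rvec"],float))[0];t=np.array(im["tvec"],float).ravel()
    x=(u-K[0,2])/K[0,0];y=(v-K[1,2])/K[1,1]
    if fish:
        r=np.hypot(x,y);d=np.array([x/r*np.sin(r),y/r*np.sin(r),np.cos(r)])
    else: d=np.array([x,y,1.])
    d=R.T@d; return -R.T@t,d/np.linalg.norm(d)
def atz(im,u,v,z,fish=False):
    o,d=ray(im,u,v,fish); return o+d*(z-o[2])/d[2]
def tri(rs):
    A=sum(np.eye(3)-np.outer(d,d) for o,d in rs);b=sum((np.eye(3)-np.outer(d,d))@o for o,d in rs);return np.linalg.solve(A,b)
def proj(im,p):
    R=cv2.Rodrigues(np.array(im["rvec"],float))[0];K=np.array(im["camera_matrix"]);c=R@np.array(p)+np.array(im["tvec"]).ravel();return (K@c/c[2])[:2]
E
python3 - <<'E'
from h import *
import pickle
s=env.observe();print(s)
for n in["scene","top"]:
    i=env.get_image(n);pickle.dump(i,open(n+".pkl","wb"));print(n,i["camera_matrix"],ray(i,256,192))
    cv2.imwrite(f"pics/{n}0.png",cv2.resize(i["color"],(768,576),interpolation=cv2.INTER_CUBIC))
E
```

```text
{'time_s': 0.0, 'q': array([ 5.45877866e+01,  2.18404343e+01,  7.43842209e+01,  1.63176480e-03,
        8.38595085e+01, -1.23343099e+01]), 'qvel': array([-0.0100424 , -0.02003121, -0.04246839, -0.07785237, -0.12950964,
       -0.00657684]), 'joint_efforts': array([ 1.83960387e-04, -4.48450649e+01, -2.31282020e+01, -1.35906093e-04,
        4.68558297e-03, -5.09124902e-05]), 'position': array([0.21554943, 0.50595152, 0.40411995]), 'tool_rot': array([[ 3.91984548e-01,  9.19971385e-01, -8.74257818e-04],
       [ 9.19970691e-01, -3.91985374e-01, -1.18077799e-03],
       [-1.42897824e-03, -3.41444843e-04, -9.99998921e-01]]), 'ft_force': array([-0.23803766,  0.58911558,  0.45854212]), 'wrist_torque': array([-0.01228799,  0.00782712, -0.01752573]), 'grip_width': 0.08549065196525478}
scene [[381.83318328   0.         249.48795294]
 [  0.         381.83318328 190.5788302 ]
 [  0.           0.           1.        ]] (array([1.43135959, 0.30462749, 1.29028251]), array([-0.61703523, -0.16954735, -0.76845379]))
top [[377.38234404   0.         251.93950049]
 [  0.         377.38234404 192.27805558]
 [  0.           0.           1.        ]] (array([0.43044369, 0.05557286, 1.32210316]), array([ 0.07741919, -0.01463423, -0.99689122]))
```

View pics/scene0.png

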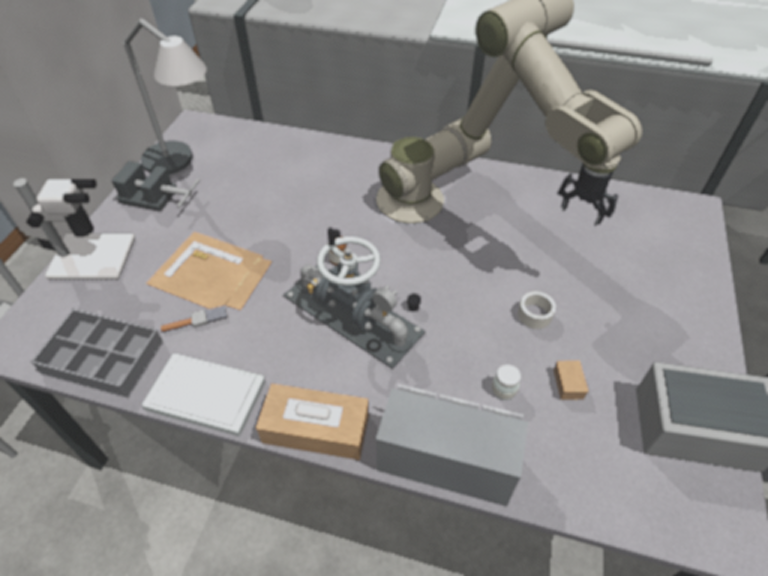

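View pics/top0.png

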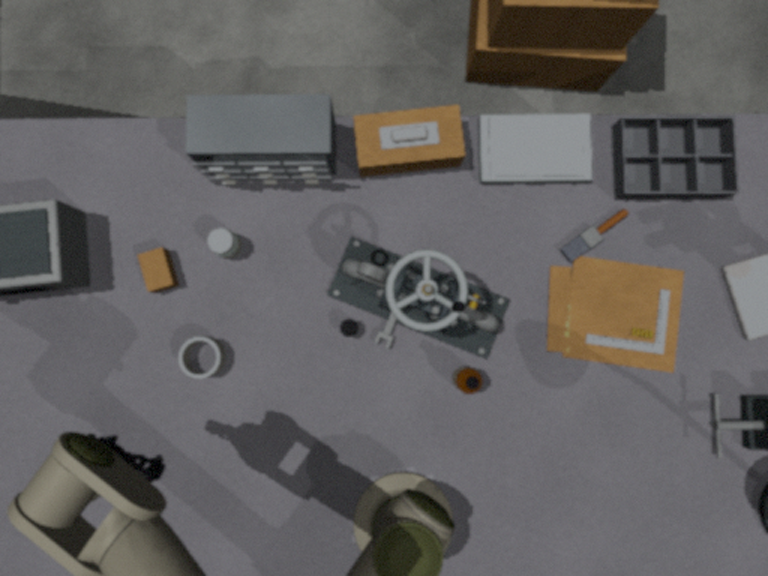

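The wheel hub shows at (428,289) in the top view and (348,260) in the scene view. The black handle is at (460,307) in the top view and (334,237) in the scene view. Both views are enlarged 1.5x.

Run:
```python
from h import *
import pickle
S,T=[pickle.load(open(n+".pkl","rb")) for n in("scene","top")]
def p(a): return a/1.5
print("hub",tri([ray(S,348/1.5,258/1.5),ray(T,428/1.5,289/1.5)]),atz(T,428/1.5,289/1.5,.25),atz(S,348/1.5,258/1.5,.25))
print("handle",tri([ray(S,334/1.5,237/1.5),ray(T,460/1.5,307/1.5)]),atz(T,460/1.5,307/1.5,.275))
print("bottle",atz(T,468/1.5,380/1.5,.1)); print("loupe",atz(T,349/1.5,328/1.5,.03))
a=T["color"][150:250,210:345];b=S["color"][140:210,200:270]
cv2.imwrite("pics/crop1.png",np.hstack([cv2.resize(a,(540,400),interpolation=cv2.INTER_CUBIC)]))
cv2.imwrite("pics/crop2.png",cv2.resize(b,(560,560),interpolation=cv2.INTER_CUBIC))
```

```text
hub [ 0.51201    -0.04371949  0.23279288] [ 0.51112787 -0.04374648  0.25      ] [ 0.52672932 -0.03641528  0.25      ]
handle [ 0.47459127 -0.09656222  0.25801694] [ 0.47535167 -0.1001886   0.275     ]
bottle [ 0.32646723 -0.14031237  0.1       ]
loupe [0.44008883 0.11712127 0.03      ]
```

View pics/crop1.png

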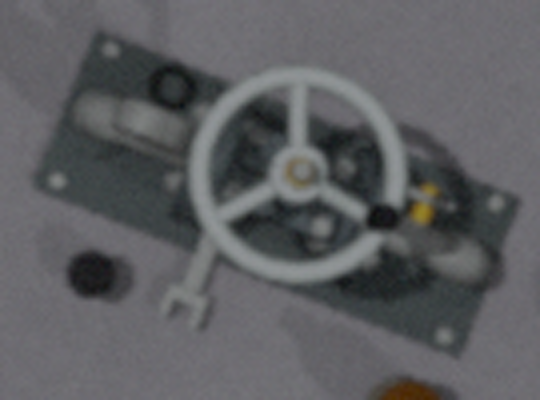

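View pics/crop2.png

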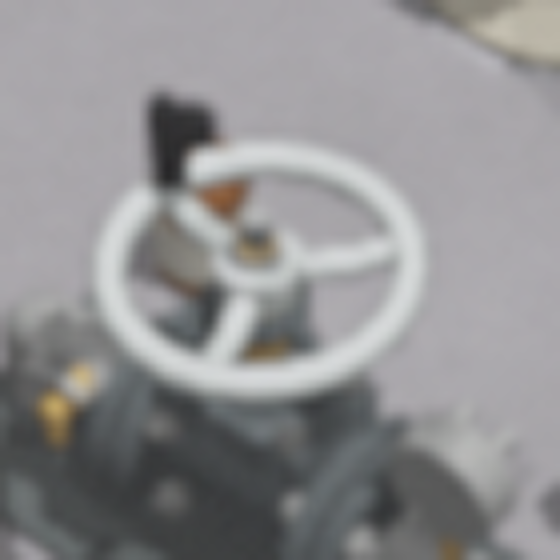

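The top crop shows the rim from (188,66) to (406,283) with its centre at (297,174), the handle at (383,217) and the stem tip at (300,171). In the scene crop the handle spans (184,100) to (170,185), and the rim ellipse is centred at (260,270).

Run:
```python
from h import *
import pickle
S,T=[pickle.load(open(n+".pkl","rb")) for n in("scene","top")]
t=lambda u,v:ray(T,210+u/4,150+v/4); s=lambda u,v:ray(S,200+u/8,140+v/8)
z=lambda r,h:r[0]+r[1]*(h-r[0][2])/r[1][2]
c=tri([t(297,174),s(260,270)]);h=tri([t(383,217),s(184,103)])
print("rim",c,z(t(297,174),.228),z(s(260,270),.228))
print("stem",tri([t(300,171),s(256,238)]),z(t(300,171),.26))
print("handle top",h,z(t(383,217),.289),z(s(184,103),.289)); 
d=z(t(383,217),.282)-z(t(297,174),.228);print(d,np.hypot(*d[:2]),np.degrees(np.arctan2(d[1],d[0])))
o=env.observe();print(o["tool_rot"],o["position"])
```

```text
rim [ 0.51055971 -0.04210605  0.22189112] [ 0.51037883 -0.04259691  0.228     ] [ 0.5156641  -0.03906461  0.228     ]
stem [ 0.51111157 -0.04252136  0.24449146] [ 0.51014692 -0.04187519  0.26      ]
handle top [ 0.47490964 -0.09144216  0.28649803] [ 0.47591379 -0.09561521  0.289     ] [ 0.47687554 -0.08575773  0.289     ]
[-0.03415695 -0.0540427   0.054     ] 0.06393207815413332 -122.29437065624118
[[ 3.91996851e-01  9.19966258e-01 -7.43247837e-04]
 [ 9.19965691e-01 -3.91997463e-01 -1.05635991e-03]
 [-1.26316674e-03 -2.69672751e-04 -9.99999166e-01]] [0.21558281 0.50594718 0.40418254]
```

Emit:
step_arm --increments '[{"wz": 0.146, "z": -1.1, "gripper": 5.0}, {"wz": 0.146, "z": -1.1}, {"wz": 0.146, "z": -1.1}, {"wz": 0.146, "z": -1.1}, {"wz": 0.146, "z": -1.1}, {"wz": 0.146, "z": -1.1}, {"wz": 0.146, "z": -1.1}, {"wz": 0.146, "z": -1.1}]'

```text
invalid input at $.increments[0]: expected keys x, y, z, wx, wy, wz, gripper
```

Emit:
step_arm --increments '[{"x": 1.85, "y": 4.3}, {"x": 1.85, "y": 4.3}, {"x": 1.85, "y": 4.3}, {"x": 1.85, "y": 4.3}, {"x": 1.85, "y": 4.3}, {"x": 1.85, "y": 4.3}, {"x": 1.85, "y": 4.3}, {"x": 1.85, "y": 4.3}, {"x": 1.85, "y": 4.3}, {"x": 1.85, "y": 4.3}, {"x": 1.85, "y": 4.3}, {"x": 1.85, "y": 4.3}, {"x": 1.85, "y": 4.3}, {"x": 1.85, "y": 4.3}, {"x": 0}]'

```text
invalid input at $.increments[0]: expected keys x, y, z, wx, wy, wz, gripper
```

Run:
```python
from h import *
import pickle
s=env.observe();print(s["position"],s["tool_rot"],s["q"],s["grip_width"],s["ft_force"])
i=env.get_image("wrist");pickle.dump(i,open("w1.pkl","wb"));print(ray(i,256,192,True),i["camera_matrix"][0])
cv2.imwrite("pics/w1.png",cv2.resize(i["color"],(768,576),interpolation=cv2.INTER_CUBIC))
```

```text
[0.21558281 0.50594718 0.40418254] [[ 3.91996851e-01  9.19966258e-01 -7.43247837e-04]
 [ 9.19965691e-01 -3.91997463e-01 -1.05635991e-03]
 [-1.26316674e-03 -2.69672751e-04 -9.99999166e-01]] [ 5.45849288e+01  2.18373801e+01  7.43784564e+01 -3.70376539e-04
  8.38581677e+01 -1.23361956e+01] 0.08540126507366824 [ 0.50719968 -0.84278376 -0.69790271]
(array([0.15156527, 0.53300956, 0.37257079]), array([ 0.2394456 , -0.11726183, -0.96380261])) [297.31863964   0.         259.70426243]
```

View pics/w1.png

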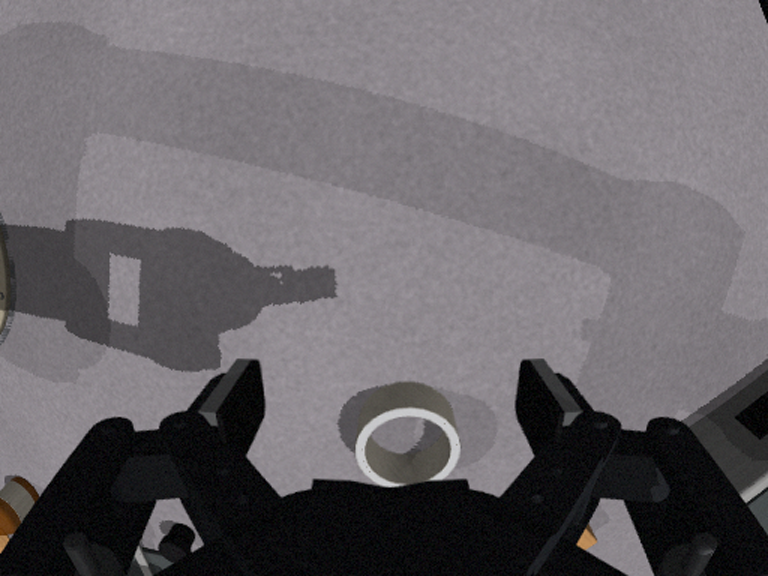

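The wrist picture was taken at the start pose because both moves were refused: every row needs all the keys. It shows only the tape roll between the fingers, near (408,445). I'll send the moves again with complete rows.

Emit:
step_arm --increments '[{"x": 0, "y": 0, "z": -1.1, "wx": 0, "wy": 0, "wz": 0.146, "gripper": 5}, {"x": 0, "y": 0, "z": -1.1, "wx": 0, "wy": 0, "wz": 0.146, "gripper": 5}, {"x": 0, "y": 0, "z": -1.1, "wx": 0, "wy": 0, "wz": 0.146, "gripper": 5}, {"x": 0, "y": 0, "z": -1.1, "wx": 0, "wy": 0, "wz": 0.146, "gripper": 5}, {"x": 0, "y": 0, "z": -1.1, "wx": 0, "wy": 0, "wz": 0.146, "gripper": 5}, {"x": 0, "y": 0, "z": -1.1, "wx": 0, "wy": 0, "wz": 0.146, "gripper": 5}, {"x": 0, "y": 0, "z": -1.1, "wx": 0, "wy": 0, "wz": 0.146, "gripper": 5}, {"x": 0, "y": 0, "z": -1.1, "wx": 0, "wy": 0, "wz": 0.146, "gripper": 5}]'

```text
time_s: 0.95
position: [0.2156, 0.506, 0.4929]
tool_rot: [[1.0, -0.006, -0.0], [-0.006, -1.0, -0.001], [-0.0, 0.001, -1.0]]
ft_force: [-0.7, 0.4, 0.2]
grip_width: 0.0501
```

Emit:
step_arm --increments '[{"x": 1.85, "y": 4.3, "z": 0, "wx": 0, "wy": 0, "wz": 0, "gripper": 5}, {"x": 1.85, "y": 4.3, "z": 0, "wx": 0, "wy": 0, "wz": 0, "gripper": 5}, {"x": 1.85, "y": 4.3, "z": 0, "wx": 0, "wy": 0, "wz": 0, "gripper": 5}, {"x": 1.85, "y": 4.3, "z": 0, "wx": 0, "wy": 0, "wz": 0, "gripper": 5}, {"x": 1.85, "y": 4.3, "z": 0, "wx": 0, "wy": 0, "wz": 0, "gripper": 5}, {"x": 1.85, "y": 4.3, "z": 0, "wx": 0, "wy": 0, "wz": 0, "gripper": 5}, {"x": 1.85, "y": 4.3, "z": 0, "wx": 0, "wy": 0, "wz": 0, "gripper": 5}, {"x": 1.85, "y": 4.3, "z": 0, "wx": 0, "wy": 0, "wz": 0, "gripper": 5}, {"x": 1.85, "y": 4.3, "z": 0, "wx": 0, "wy": 0, "wz": 0, "gripper": 5}, {"x": 1.85, "y": 4.3, "z": 0, "wx": 0, "wy": 0, "wz": 0, "gripper": 5}, {"x": 1.85, "y": 4.3, "z": 0, "wx": 0, "wy": 0, "wz": 0, "gripper": 5}, {"x": 1.85, "y": 4.3, "z": 0, "wx": 0, "wy": 0, "wz": 0, "gripper": 5}, {"x": 1.85, "y": 4.3, "z": 0, "wx": 0, "wy": 0, "wz": 0, "gripper": 5}, {"x": 1.85, "y": 4.3, "z": 0, "wx": 0, "wy": 0, "wz": 0, "gripper": 5}, {"x": 0, "y": 0, "z": 0, "wx": 0, "wy": 0, "wz": 0, "gripper": 5}, {"x": 0, "y": 0, "z": 0, "wx": 0, "wy": 0, "wz": 0, "gripper": 5}]'

```text
time_s: 2.55
position: [0.4748, -0.0967, 0.4921]
tool_rot: [[1.0, -0.002, -0.001], [-0.002, -1.0, 0.001], [-0.001, -0.001, -1.0]]
ft_force: [-0.4, 0.2, -0.1]
grip_width: 0.0496
```

Run:
```python
from h import *
import pickle
s=env.observe();print(s["position"],s["tool_rot"],s["q"],s["grip_width"],s["ft_force"],s["time_s"])
i=env.get_image("wrist");pickle.dump(i,open("w1.pkl","wb"));print(ray(i,256,192,True),i["camera_matrix"][:2])
cv2.imwrite("pics/w2.png",cv2.resize(i["color"],(768,576),interpolation=cv2.INTER_CUBIC))
```

```text
[ 0.47475602 -0.09672444  0.49209476] [[ 9.99997674e-01 -1.64770928e-03 -1.39204097e-03]
 [-1.64653985e-03 -9.99998291e-01  8.40815134e-04]
 [-1.39342401e-03 -8.38521127e-04 -9.99998678e-01]] [-2.55521187e+01  1.21663124e+01  7.39401649e+01  9.08307449e-03
  9.39862594e+01 -2.54571213e+01] 0.049629674562235736 [-0.40857312  0.22324577 -0.12846321] 2.55
(array([ 0.47435561, -0.02762202,  0.46054737]), array([-0.01470737, -0.26564891, -0.96395765])) [[297.31863964   0.         259.70426243]
 [  0.         297.31863964 193.7459873 ]]
```

View pics/w2.png

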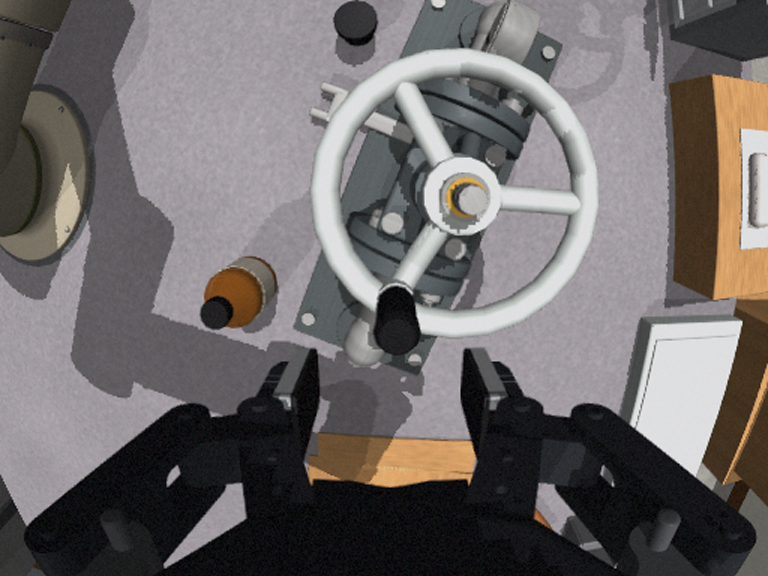

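The wrist view shows the handle's top centre at (398,334), the hub ring centre at (461,197) and the stem tip at (473,197). The handle lies between the open fingers in x.

Run:
```python
from h import *
import pickle
W,T=[pickle.load(open(n+".pkl","rb")) for n in("w1","top")]
w=lambda u,v:ray(W,u/1.5,v/1.5,True);t=lambda u,v:ray(T,210+u/4,150+v/4)
z=lambda r,h:r[0]+r[1]*(h-r[0][2])/r[1][2]
print("handle",z(w(398,334),.289),tri([w(398,334),t(383,217)]))
print("hub",z(w(461,197),.234),tri([w(461,197),t(298,174)]))
print("rimL/R",z(w(312,190),.225),z(w(597,190),.225))
s=[w(473,197),t(300,171)];print("stem",tri(s)); 
# stem height with xy of the axis
for h in(.255,.26,.265,.27):print(h,z(s[0],h))
```

```text
handle [ 0.47736992 -0.09458339  0.289     ] [ 0.47679339 -0.09641044  0.28409588]
hub [ 0.51038442 -0.04205642  0.234     ] [ 0.50932327 -0.04186254  0.24121756]
rimL/R [ 0.43291525 -0.03854623  0.225     ] [ 0.59092572 -0.03546068  0.225     ]
stem [ 0.50870936 -0.03974411  0.27723618]
0.255 [ 0.51270744 -0.04060016  0.255     ]
0.26 [ 0.51177452 -0.04028447  0.26      ]
0.265 [ 0.5108416  -0.03996877  0.265     ]
0.27 [ 0.50990868 -0.03965307  0.27      ]
```

Emit:
step_arm --increments '[{"x": 0.11, "y": -0.04, "z": 3.25, "wx": 0, "wy": 0, "wz": 0, "gripper": 5}, {"x": 0.11, "y": -0.03, "z": 3.25, "wx": 0, "wy": 0, "wz": 0, "gripper": 5}, {"x": 0, "y": 0, "z": 0, "wx": 0, "wy": 0, "wz": 0, "gripper": 1.6}, {"x": 0, "y": 0, "z": 0, "wx": 0, "wy": 0, "wz": 0, "gripper": 1.6}, {"x": 0, "y": 0, "z": 0, "wx": 0, "wy": 0, "wz": 0, "gripper": 1.6}, {"x": 0, "y": 0, "z": 0, "wx": 0, "wy": 0, "wz": 0, "gripper": 1.6}, {"x": 0, "y": 0, "z": 0, "wx": 0, "wy": 0, "wz": 0, "gripper": 1.6}]' --newtons 40

```text
time_s: 3.3
position: [0.4768, -0.0952, 0.4288]
tool_rot: [[1.0, 0.0, 0.002], [0.0, -1.0, -0.001], [0.002, 0.001, -1.0]]
ft_force: [0.2, 0.7, 1.5]
grip_width: 0.0189
```

```bash
cat >> h.py <<'E'
C=np.array([.511,-.042]);RAD=.065
def st(c=C):
    s=env.observe();d=s["position"][:2]-c;r=np.hypot(*d);a=np.degrees(np.arctan2(d[1],d[0]));f=s["ft_force"];u=d/r
    print("t %.2f pos %s ang %.2f r %.4f Ft(ccw) %.2f Fr %.2f Fz %.2f w %.4f"%(s["time_s"],s["position"].round(4),a,r,f[:2]@[-u[1],u[0]],f[:2]@u,f[2],s["grip_width"]));return s
def rows(a0,steps,c=C,p=None,r=RAD):
    "tool rows (cm) for successive angles (deg) on the circle; p commanded start"
    P=lambda a:c+r*np.array([np.cos(np.radians(a)),np.sin(np.radians(a))])
    q=P(a0) if p is None else np.array(p[:2])
    for k in steps:
        n=P(k);d=np.round((n-q)*100,2);print("a %.1f x %.2f y %.2f"%(k,d[0],-d[1]));q=q+d/100
    print("end",q)
E
python3 - <<'E'
from h import *
s=st();rows(-122,[-122-10*k for k in range(1,37)])
E
```

```text
t 3.30 pos [ 0.4768 -0.0952  0.4288] ang -122.74 r 0.0632 Ft(ccw) -0.18 Fr -0.66 Fz 1.47 w 0.0189
a -132.0 x -0.90 y -0.68
a -142.0 x -0.78 y -0.83
a -152.0 x -0.61 y -0.95
a -162.0 x -0.45 y -1.04
a -172.0 x -0.25 y -1.11
a -182.0 x -0.06 y -1.13
a -192.0 x 0.14 y -1.12
a -202.0 x 0.33 y -1.09
a -212.0 x 0.51 y -1.01
a -222.0 x 0.68 y -0.90
a -232.0 x 0.83 y -0.77
a -242.0 x 0.95 y -0.62
a -252.0 x 1.05 y -0.44
a -262.0 x 1.10 y -0.26
a -272.0 x 1.13 y -0.06
a -282.0 x 1.13 y 0.14
a -292.0 x 1.08 y 0.33
a -302.0 x 1.01 y 0.52
a -312.0 x 0.90 y 0.68
a -322.0 x 0.78 y 0.83
a -332.0 x 0.61 y 0.95
a -342.0 x 0.45 y 1.04
a -352.0 x 0.25 y 1.10
a -362.0 x 0.06 y 1.13
a -372.0 x -0.14 y 1.13
a -382.0 x -0.33 y 1.08
a -392.0 x -0.51 y 1.01
a -402.0 x -0.69 y 0.91
a -412.0 x -0.82 y 0.77
a -422.0 x -0.95 y 0.62
a -432.0 x -1.05 y 0.44
a -442.0 x -1.10 y 0.25
a -452.0 x -1.13 y 0.06
a -462.0 x -1.13 y -0.13
a -472.0 x -1.08 y -0.34
a -482.0 x -1.01 y -0.51
end [ 0.47655525 -0.09712313]
```

Emit:
step_arm --increments '[{"x": -0.9, "y": -0.68, "z": 0, "wx": 0, "wy": 0, "wz": 0, "gripper": 1.6}, {"x": -0.78, "y": -0.83, "z": 0, "wx": 0, "wy": 0, "wz": 0, "gripper": 1.6}, {"x": -0.61, "y": -0.95, "z": 0, "wx": 0, "wy": 0, "wz": 0, "gripper": 1.6}]'

```text
time_s: 3.6
position: [0.453, -0.07, 0.4284]
tool_rot: [[1.0, -0.0, 0.002], [-0.0, -1.0, -0.001], [0.002, 0.001, -1.0]]
ft_force: [1.1, -0.8, 5.4]
grip_width: 0.0189
```

Emit:
step_arm --increments '[{"x": -0.45, "y": -1.04, "z": 0, "wx": 0, "wy": 0, "wz": 0, "gripper": 1.6}, {"x": -0.25, "y": -1.11, "z": 0, "wx": 0, "wy": 0, "wz": 0, "gripper": 1.6}, {"x": -0.06, "y": -1.13, "z": 0, "wx": 0, "wy": 0, "wz": 0, "gripper": 1.6}]'

```text
time_s: 3.9
position: [0.4455, -0.0369, 0.4285]
tool_rot: [[1.0, 0.0, 0.002], [0.0, -1.0, -0.001], [0.002, 0.001, -1.0]]
ft_force: [0.1, -0.5, 5.9]
grip_width: 0.0189
```

```bash
python3 -c "from h import *
st()"
```

```text
t 3.90 pos [ 0.4455 -0.0369  0.4285] ang 175.54 r 0.0657 Ft(ccw) 0.51 Fr -0.17 Fz 5.92 w 0.0189
```

Emit:
step_arm --increments '[{"x": 0.14, "y": -1.12, "z": -0.1, "wx": 0, "wy": 0, "wz": 0, "gripper": 1.6}, {"x": 0.33, "y": -1.09, "z": 0, "wx": 0, "wy": 0, "wz": 0, "gripper": 1.6}, {"x": 0.51, "y": -1.01, "z": 0, "wx": 0, "wy": 0, "wz": 0, "gripper": 1.6}]'

```text
time_s: 4.2
position: [0.4557, -0.0051, 0.4287]
tool_rot: [[1.0, 0.0, -0.002], [0.0, -1.0, -0.002], [-0.002, 0.002, -1.0]]
ft_force: [-3.8, -6.5, 3.7]
grip_width: 0.0188
```

Emit:
step_arm --increments '[{"x": 0.68, "y": -0.9, "z": 0, "wx": 0, "wy": 0, "wz": 0, "gripper": 1.6}, {"x": 0.83, "y": -0.77, "z": 0, "wx": 0, "wy": 0, "wz": 0, "gripper": 1.6}, {"x": 0.95, "y": -0.62, "z": 0, "wx": 0, "wy": 0, "wz": 0, "gripper": 1.6}]'

```text
time_s: 4.5
position: [0.4803, 0.0181, 0.4285]
tool_rot: [[1.0, 0.0, -0.004], [0.0, -1.0, -0.0], [-0.004, 0.0, -1.0]]
ft_force: [-6.3, -1.1, 5.2]
grip_width: 0.0187
```

```bash
python3 -c "from h import *
st()
P=np.array([[.4768,-.0952],[.453,-.07],[.4455,-.0369],list(env.observe()['position'][:2])])
from scipy.optimize import least_squares as L
print(L(lambda v:np.hypot(*(P-v).T)-.065,C).x)"
```

```text
t 4.50 pos [0.4803 0.0181 0.4285] ang 117.04 r 0.0675 Ft(ccw) 6.11 Fr 1.83 Fz 5.24 w 0.0187
[ 0.51040547 -0.03951103]
```

```bash
sed -i 's/^C=.*/C=np.array([.5105,-.0395]);RAD=.065/' h.py; python3 -c "from h import *
rows(0,[-252-10*k for k in range(0,37)],p=[.4809,.0165])"
```

```text
a -252.0 x 0.95 y -0.58
a -262.0 x 1.11 y -0.26
a -272.0 x 1.13 y -0.06
a -282.0 x 1.12 y 0.14
a -292.0 x 1.08 y 0.33
a -302.0 x 1.01 y 0.52
a -312.0 x 0.91 y 0.68
a -322.0 x 0.77 y 0.83
a -332.0 x 0.62 y 0.95
a -342.0 x 0.44 y 1.04
a -352.0 x 0.26 y 1.11
a -362.0 x 0.06 y 1.13
a -372.0 x -0.14 y 1.12
a -382.0 x -0.33 y 1.08
a -392.0 x -0.52 y 1.01
a -402.0 x -0.68 y 0.91
a -412.0 x -0.83 y 0.77
a -422.0 x -0.95 y 0.62
a -432.0 x -1.04 y 0.44
a -442.0 x -1.11 y 0.26
a -452.0 x -1.13 y 0.06
a -462.0 x -1.12 y -0.14
a -472.0 x -1.08 y -0.33
a -482.0 x -1.01 y -0.52
a -492.0 x -0.91 y -0.68
a -502.0 x -0.77 y -0.83
a -512.0 x -0.62 y -0.95
a -522.0 x -0.44 y -1.04
a -532.0 x -0.26 y -1.11
a -542.0 x -0.06 y -1.13
a -552.0 x 0.14 y -1.12
a -562.0 x 0.33 y -1.08
a -572.0 x 0.52 y -1.01
a -582.0 x 0.68 y -0.91
a -592.0 x 0.83 y -0.77
a -602.0 x 0.95 y -0.62
a -612.0 x 1.04 y -0.44
end [0.4904 0.0223]
```

Emit:
step_arm --increments '[{"x": 0.95, "y": -0.58, "z": 0, "wx": 0, "wy": 0, "wz": 0, "gripper": 1.6}, {"x": 1.11, "y": -0.26, "z": 0, "wx": 0, "wy": 0, "wz": 0, "gripper": 1.6}, {"x": 1.13, "y": -0.06, "z": 0, "wx": 0, "wy": 0, "wz": 0, "gripper": 1.6}]'

```text
time_s: 4.8
position: [0.5124, 0.0272, 0.4282]
tool_rot: [[1.0, 0.001, -0.005], [0.001, -1.0, 0.0], [-0.005, -0.0, -1.0]]
ft_force: [-6.4, 0.5, 4.3]
grip_width: 0.0186
```

Emit:
step_arm --increments '[{"x": 1.12, "y": 0.14, "z": 0, "wx": 0, "wy": 0, "wz": 0, "gripper": 1.6}, {"x": 1.08, "y": 0.33, "z": 0, "wx": 0, "wy": 0, "wz": 0, "gripper": 1.6}]'

```text
time_s: 5.0
position: [0.5344, 0.0227, 0.4284]
tool_rot: [[1.0, 0.001, -0.004], [0.001, -1.0, 0.002], [-0.004, -0.002, -1.0]]
ft_force: [-4.6, 4.2, 6.1]
grip_width: 0.0186
```

Emit:
step_arm --increments '[{"x": 1.01, "y": 0.52, "z": 0, "wx": 0, "wy": 0, "wz": 0, "gripper": 1.6}]'

```text
time_s: 5.1
position: [0.5446, 0.0176, 0.4285]
tool_rot: [[1.0, 0.001, -0.004], [0.001, -1.0, 0.002], [-0.004, -0.002, -1.0]]
ft_force: [-4.1, 4.6, 6.3]
grip_width: 0.0186
```

```bash
python3 -c "from h import *
st()"
```

```text
t 5.10 pos [0.5446 0.0176 0.4285] ang 59.14 r 0.0665 Ft(ccw) 5.83 Fr 1.84 Fz 6.32 w 0.0186
```

Emit:
step_arm --increments '[{"x": 0.91, "y": 0.68, "z": 0, "wx": 0, "wy": 0, "wz": 0, "gripper": 1.6}]'

```text
time_s: 5.2
position: [0.5538, 0.0109, 0.4286]
tool_rot: [[1.0, 0.001, -0.003], [0.001, -1.0, 0.003], [-0.003, -0.003, -1.0]]
ft_force: [-2.9, 6.2, 7.5]
grip_width: 0.0187
```

Emit:
step_arm --increments '[{"x": 0.77, "y": 0.83, "z": 0, "wx": 0, "wy": 0, "wz": 0, "gripper": 1.6}]'

```text
time_s: 5.3
position: [0.5616, 0.0026, 0.4287]
tool_rot: [[1.0, 0.002, -0.002], [0.002, -1.0, 0.003], [-0.002, -0.003, -1.0]]
ft_force: [-1.6, 6.0, 6.8]
grip_width: 0.019
```

Emit:
step_arm --increments '[{"x": 0.62, "y": 0.95, "z": 0, "wx": 0, "wy": 0, "wz": 0, "gripper": 1.6}]'

```text
time_s: 5.4
position: [0.568, -0.0069, 0.4288]
tool_rot: [[1.0, 0.002, -0.001], [0.002, -1.0, 0.003], [-0.001, -0.003, -1.0]]
ft_force: [-1.2, 6.9, 6.8]
grip_width: 0.0187
```

Emit:
step_arm --increments '[{"x": 0.44, "y": 1.04, "z": 0, "wx": 0, "wy": 0, "wz": 0, "gripper": 1.6}]'

```text
time_s: 5.5
position: [0.5725, -0.0173, 0.4289]
tool_rot: [[1.0, 0.002, -0.0], [0.002, -1.0, 0.004], [-0.0, -0.004, -1.0]]
ft_force: [1.5, 7.6, 6.3]
grip_width: 0.019
```

Emit:
step_arm --increments '[{"x": 0.3, "y": 1.11, "z": 0, "wx": 0, "wy": 0, "wz": 0, "gripper": 1.6}]'

```text
time_s: 5.6
position: [0.5755, -0.0285, 0.429]
tool_rot: [[1.0, 0.002, 0.001], [0.002, -1.0, 0.003], [0.001, -0.003, -1.0]]
ft_force: [1.1, 6.8, 5.9]
grip_width: 0.0192
```

Emit:
step_arm --increments '[{"x": 0.08, "y": 1.13, "z": 0, "wx": 0, "wy": 0, "wz": 0, "gripper": 1.6}]'

```text
time_s: 5.7
position: [0.5764, -0.0399, 0.429]
tool_rot: [[1.0, 0.002, 0.001], [0.002, -1.0, 0.003], [0.001, -0.003, -1.0]]
ft_force: [2.2, 6.1, 5.3]
grip_width: 0.0187
```

Ft ≈ 6.1, still drag only.

Emit:
step_arm --increments '[{"x": -0.12, "y": 1.12, "z": 0, "wx": 0, "wy": 0, "wz": 0, "gripper": 1.6}]'

```text
time_s: 5.8
position: [0.5753, -0.0512, 0.429]
tool_rot: [[1.0, 0.001, 0.002], [0.001, -1.0, 0.003], [0.002, -0.003, -1.0]]
ft_force: [3.1, 5.7, 4.9]
grip_width: 0.0192
```

Emit:
step_arm --increments '[{"x": -0.32, "y": 1.08, "z": 0, "wx": 0, "wy": 0, "wz": 0, "gripper": 1.6}]'

```text
time_s: 5.9
position: [0.5721, -0.0621, 0.4291]
tool_rot: [[1.0, 0.001, 0.002], [0.001, -1.0, 0.003], [0.002, -0.003, -1.0]]
ft_force: [4.8, 5.2, 5.6]
grip_width: 0.0187
```

Emit:
step_arm --increments '[{"x": -0.5, "y": 1.01, "z": 0, "wx": 0, "wy": 0, "wz": 0, "gripper": 1.6}]'

```text
time_s: 6.0
position: [0.5672, -0.0723, 0.429]
tool_rot: [[1.0, 0.001, 0.003], [0.001, -1.0, 0.003], [0.003, -0.003, -1.0]]
ft_force: [6.3, 6.5, 4.1]
grip_width: 0.0191
```

Emit:
step_arm --increments '[{"x": 0, "y": 0, "z": 0, "wx": 0, "wy": 0, "wz": 0, "gripper": 1.6}, {"x": 0, "y": 0, "z": 0, "wx": 0, "wy": 0, "wz": 0, "gripper": 1.6}]'

```text
time_s: 6.2
position: [0.5672, -0.0721, 0.429]
tool_rot: [[1.0, 0.001, 0.003], [0.001, -1.0, 0.003], [0.003, -0.003, -1.0]]
ft_force: [5.9, 6.0, 2.6]
grip_width: 0.0189
```

Emit:
step_arm --increments '[{"x": -0.18, "y": 0.29, "z": 0, "wx": 0, "wy": 0, "wz": 0, "gripper": 1.6}, {"x": 0, "y": 0, "z": 0, "wx": 0, "wy": 0, "wz": 0, "gripper": 1.6}]'

```text
time_s: 6.4
position: [0.5656, -0.0747, 0.429]
tool_rot: [[1.0, 0.001, 0.004], [0.001, -1.0, 0.003], [0.004, -0.003, -1.0]]
ft_force: [8.1, 6.7, 3.1]
grip_width: 0.0189
```

```bash
python3 -c "from h import *
st();st()"
```

```text
t 6.40 pos [ 0.5656 -0.0747  0.429 ] ang -32.59 r 0.0653 Ft(ccw) 10.05 Fr 3.20 Fz 3.15 w 0.0189
t 6.40 pos [ 0.5656 -0.0747  0.429 ] ang -32.59 r 0.0653 Ft(ccw) 10.05 Fr 3.20 Fz 3.15 w 0.0189
```

Emit:
step_arm --increments '[{"x": -0.13, "y": 0.19, "z": 0, "wx": 0, "wy": 0, "wz": 0, "gripper": 1.6}, {"x": -0.13, "y": 0.18, "z": 0, "wx": 0, "wy": 0, "wz": 0, "gripper": 1.6}, {"x": 0, "y": 0, "z": 0, "wx": 0, "wy": 0, "wz": 0, "gripper": 1.6}]'

```text
time_s: 6.7
position: [0.5632, -0.0781, 0.429]
tool_rot: [[1.0, 0.002, 0.005], [0.002, -1.0, 0.004], [0.005, -0.004, -1.0]]
ft_force: [10.3, 7.9, 2.4]
grip_width: 0.0189
```

```bash
python3 -c "from h import *
st()"
```

```text
t 6.70 pos [ 0.5632 -0.0781  0.429 ] ang -36.26 r 0.0653 Ft(ccw) 12.48 Fr 3.58 Fz 2.36 w 0.0189
```

Emit:
step_arm --increments '[{"x": -0.18, "y": 0.23, "z": 0, "wx": 0, "wy": 0, "wz": 0, "gripper": 1.6}, {"x": 0, "y": 0, "z": 0, "wx": 0, "wy": 0, "wz": 0, "gripper": 1.6}]'

```text
time_s: 6.9
position: [0.5615, -0.0804, 0.429]
tool_rot: [[1.0, 0.002, 0.006], [0.002, -1.0, 0.004], [0.006, -0.004, -1.0]]
ft_force: [9.3, 7.9, 1.0]
grip_width: 0.0189
```

```bash
python3 -c "from h import *
st()"
```

```text
t 6.90 pos [ 0.5615 -0.0804  0.429 ] ang -38.76 r 0.0654 Ft(ccw) 11.96 Fr 2.28 Fz 0.99 w 0.0189
```

Emit:
step_arm --increments '[{"x": 0, "y": 0, "z": 0, "wx": 0, "wy": 0, "wz": 0, "gripper": 1.6}]'

```text
time_s: 7.0
position: [0.5615, -0.0803, 0.429]
tool_rot: [[1.0, 0.002, 0.006], [0.002, -1.0, 0.004], [0.006, -0.004, -1.0]]
ft_force: [10.6, 9.3, 1.7]
grip_width: 0.0189
```

Emit:
step_arm --increments '[{"x": 0, "y": 0, "z": 0, "wx": 0, "wy": 0, "wz": 0, "gripper": 1.6}]'

```text
time_s: 7.1
position: [0.5616, -0.0803, 0.4289]
tool_rot: [[1.0, 0.002, 0.005], [0.002, -1.0, 0.004], [0.006, -0.004, -1.0]]
ft_force: [10.3, 8.5, 1.6]
grip_width: 0.0189
```

```bash
python3 -c "from h import *
s=st();print(s['ft_force'],s['wrist_torque'])
i=env.get_image('wrist');cv2.imwrite('pics/w3.png',cv2.resize(i['color'],(768,576),interpolation=cv2.INTER_CUBIC));s=st()"
```

```text
t 7.10 pos [ 0.5616 -0.0803  0.4289] ang -38.64 r 0.0654 Ft(ccw) 13.03 Fr 2.71 Fz 1.61 w 0.0189
[10.25026001  8.48533824  1.61023465] [ 1.62528081 -2.16169866  0.03404789]
t 7.15 pos [ 0.5615 -0.0803  0.429 ] ang -38.64 r 0.0654 Ft(ccw) 13.58 Fr 4.03 Fz 1.44 w 0.0192
```

View pics/w3.png

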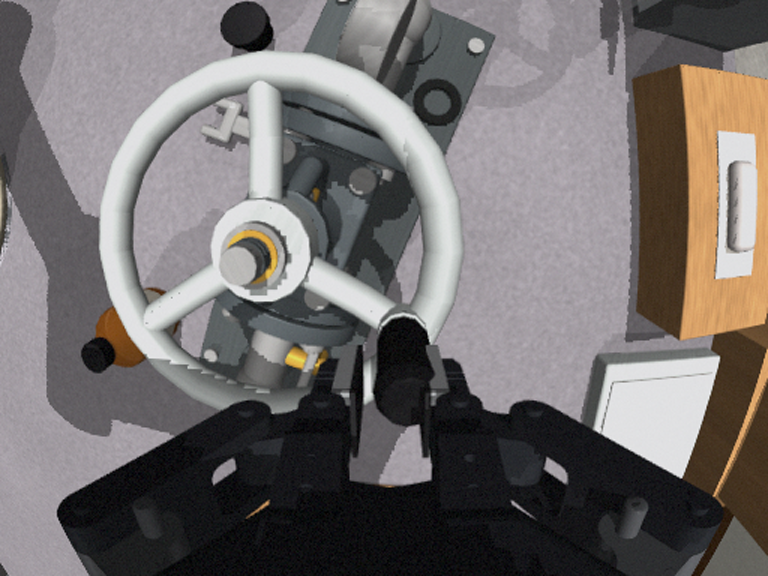

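The handle is still well seated between the pads near (405,385), and the gate is near the snug range. Readings scatter by about 0.7 N, so I'll nudge it a little and average several.

Emit:
step_arm --increments '[{"x": -0.1, "y": 0.12, "z": 0, "wx": 0, "wy": 0, "wz": 0, "gripper": 1.6}, {"x": 0, "y": 0, "z": 0, "wx": 0, "wy": 0, "wz": 0, "gripper": 1.6}]'

```text
time_s: 7.35
position: [0.5606, -0.0815, 0.429]
tool_rot: [[1.0, 0.002, 0.006], [0.002, -1.0, 0.004], [0.006, -0.004, -1.0]]
ft_force: [10.9, 8.6, 0.9]
grip_width: 0.0189
```

```bash
python3 -c "from h import *
for k in range(5):st();env.get_image('top')
st()"
```

```text
t 7.35 pos [ 0.5606 -0.0815  0.429 ] ang -39.99 r 0.0654 Ft(ccw) 13.53 Fr 2.82 Fz 0.89 w 0.0189
t 7.40 pos [ 0.5606 -0.0815  0.4289] ang -39.94 r 0.0654 Ft(ccw) 13.27 Fr 3.33 Fz 1.18 w 0.0188
t 7.45 pos [ 0.5606 -0.0815  0.4289] ang -39.93 r 0.0654 Ft(ccw) 13.71 Fr 3.19 Fz 1.15 w 0.0188
t 7.50 pos [ 0.5607 -0.0814  0.4289] ang -39.90 r 0.0654 Ft(ccw) 14.27 Fr 3.51 Fz 0.63 w 0.0191
t 7.55 pos [ 0.5606 -0.0814  0.4289] ang -39.90 r 0.0654 Ft(ccw) 13.95 Fr 3.57 Fz 1.53 w 0.0189
t 7.60 pos [ 0.5606 -0.0814  0.4289] ang -39.90 r 0.0654 Ft(ccw) 13.97 Fr 2.54 Fz 1.86 w 0.0186
```

Emit:
step_arm --increments '[{"x": -0.05, "y": 0.06, "z": 0, "wx": 0, "wy": 0, "wz": 0, "gripper": 1.6}, {"x": 0, "y": 0, "z": 0, "wx": 0, "wy": 0, "wz": 0, "gripper": 1.6}]'

```text
time_s: 7.8
position: [0.5602, -0.082, 0.4289]
tool_rot: [[1.0, 0.002, 0.006], [0.002, -1.0, 0.004], [0.006, -0.004, -1.0]]
ft_force: [11.8, 9.7, 1.2]
grip_width: 0.0188
```

```bash
python3 -c "from h import *
import pickle
for k in range(5):
  st();i=env.get_image('wrist')
pickle.dump(i,open('w3.pkl','wb'))
s=st()
P=np.array([[.453,-.07],[.4455,-.0369],[.4557,-.0051],[.4803,.0181],[.5124,.0272],[.5344,.0227],[.5446,.0176],[.5538,.0109],[.5616,.0026],[.568,-.0069],[.5725,-.0173],[.5755,-.0285],[.5764,-.0399],[.5753,-.0512],[.5721,-.0621],[.5672,-.0723],[.5632,-.0781],[.4768,-.0952]])
from scipy.optimize import least_squares as L
r=L(lambda v:np.hypot(*(P-v[:2]).T)-v[2],[.51,-.04,.065]);print(r.x,r.fun.round(4))
c=r.x[:2]
rows(0,[-34,-24,-14,-4,6,16,26,30]+[34+4*k for k in range(22)],c=c,p=[.559,-.0846],r=r.x[2])"
```

```text
t 7.80 pos [ 0.5602 -0.082   0.4289] ang -40.55 r 0.0654 Ft(ccw) 15.06 Fr 2.69 Fz 1.18 w 0.0188
t 7.85 pos [ 0.5602 -0.082   0.4289] ang -40.55 r 0.0654 Ft(ccw) 14.18 Fr 2.84 Fz 1.84 w 0.0184
t 7.90 pos [ 0.5602 -0.082   0.4289] ang -40.54 r 0.0654 Ft(ccw) 14.32 Fr 2.57 Fz 0.74 w 0.0191
t 7.95 pos [ 0.5602 -0.082   0.4289] ang -40.54 r 0.0654 Ft(ccw) 15.53 Fr 3.10 Fz 1.49 w 0.0189
t 8.00 pos [ 0.5602 -0.082   0.4289] ang -40.54 r 0.0654 Ft(ccw) 14.96 Fr 2.29 Fz 1.21 w 0.0190
t 8.05 pos [ 0.5602 -0.082   0.4289] ang -40.52 r 0.0654 Ft(ccw) 14.88 Fr 2.16 Fz 0.28 w 0.0188
[ 0.51098532 -0.03890635  0.06547231] [ 0.0003  0.     -0.0007 -0.0007  0.0006  0.0004  0.0003  0.0002 -0.
 -0.0001 -0.0003 -0.0001 -0.0001  0.     -0.0001 -0.0001 -0.0002  0.0004]
a -34.0 x 0.63 y -0.91
a -24.0 x 0.55 y -1.00
a -14.0 x 0.37 y -1.08
a -4.0 x 0.18 y -1.12
a 6.0 x -0.02 y -1.14
a 16.0 x -0.22 y -1.12
a 26.0 x -0.41 y -1.07
a 30.0 x -0.21 y -0.40
a 34.0 x -0.24 y -0.39
a 38.0 x -0.27 y -0.37
a 42.0 x -0.30 y -0.35
a 46.0 x -0.31 y -0.33
a 50.0 x -0.34 y -0.30
a 54.0 x -0.36 y -0.29
a 58.0 x -0.38 y -0.25
a 62.0 x -0.40 y -0.23
a 66.0 x -0.41 y -0.20
a 70.0 x -0.42 y -0.17
a 74.0 x -0.44 y -0.14
a 78.0 x -0.44 y -0.11
a 82.0 x -0.45 y -0.08
a 86.0 x -0.45 y -0.05
a 90.0 x -0.46 y -0.02
a 94.0 x -0.46 y 0.02
a 98.0 x -0.45 y 0.05
a 102.0 x -0.45 y 0.08
a 106.0 x -0.45 y 0.11
a 110.0 x -0.43 y 0.14
a 114.0 x -0.42 y 0.17
a 118.0 x -0.42 y 0.20
end [0.4802 0.0189]
```

Emit:
step_arm --increments '[{"x": 0.31, "y": -0.46, "z": 0, "wx": 0, "wy": 0, "wz": 0, "gripper": 1.6}, {"x": 0.32, "y": -0.45, "z": 0, "wx": 0, "wy": 0, "wz": 0, "gripper": 1.6}, {"x": 0.28, "y": -0.5, "z": 0, "wx": 0, "wy": 0, "wz": 0, "gripper": 1.6}, {"x": 0.27, "y": -0.5, "z": 0, "wx": 0, "wy": 0, "wz": 0, "gripper": 1.6}, {"x": 0, "y": 0, "z": 0, "wx": 0, "wy": 0, "wz": 0, "gripper": 1.6}, {"x": 0, "y": 0, "z": 0, "wx": 0, "wy": 0, "wz": 0, "gripper": 1.6}]'

```text
time_s: 8.65
position: [0.5711, -0.0641, 0.4291]
tool_rot: [[1.0, 0.001, 0.001], [0.001, -1.0, -0.001], [0.001, 0.001, -1.0]]
ft_force: [3.5, -1.5, 5.9]
grip_width: 0.0188
```

```bash
sed -i 's/^C=.*/C=np.array([.5110,-.0389]);RAD=.0655/' h.py; python3 -c "from h import *
import pickle
st();i=env.get_image('wrist');pickle.dump(i,open('w4.pkl','wb'));T=env.get_image('scene');pickle.dump(T,open('s4.pkl','wb'));st()
a=T['color'][140:210,200:270]
cv2.imwrite('pics/w4.png',np.hstack([cv2.resize(i['color'][100:240,100:240],(400,400),interpolation=cv2.INTER_CUBIC),cv2.resize(a,(400,400),interpolation=cv2.INTER_CUBIC)]))"
```

```text
t 8.65 pos [ 0.5711 -0.0641  0.4291] ang -22.77 r 0.0652 Ft(ccw) -0.01 Fr 3.76 Fz 5.88 w 0.0188
t 8.75 pos [ 0.5711 -0.0643  0.4291] ang -22.90 r 0.0652 Ft(ccw) -0.40 Fr 1.89 Fz 5.44 w 0.0189
```

Emit:
step_arm --increments '[{"x": 0.37, "y": -1.08, "z": 0, "wx": 0, "wy": 0, "wz": 0, "gripper": 1.6}, {"x": 0.18, "y": -1.12, "z": 0, "wx": 0, "wy": 0, "wz": 0, "gripper": 1.6}, {"x": -0.02, "y": -1.14, "z": 0, "wx": 0, "wy": 0, "wz": 0, "gripper": 1.6}, {"x": -0.22, "y": -1.12, "z": 0, "wx": 0, "wy": 0, "wz": 0, "gripper": 1.6}, {"x": -0.41, "y": -1.07, "z": 0, "wx": 0, "wy": 0, "wz": 0, "gripper": 1.6}, {"x": -0.21, "y": -0.4, "z": 0, "wx": 0, "wy": 0, "wz": 0, "gripper": 1.6}]'

```text
time_s: 9.35
position: [0.5672, -0.0041, 0.429]
tool_rot: [[1.0, 0.001, -0.001], [0.001, -1.0, -0.001], [-0.001, 0.001, -1.0]]
ft_force: [-0.3, -1.1, 6.6]
grip_width: 0.019
```

Emit:
step_arm --increments '[{"x": -0.24, "y": -0.39, "z": 0, "wx": 0, "wy": 0, "wz": 0, "gripper": 1.6}]'

```text
time_s: 9.45
position: [0.5649, -0.0008, 0.429]
tool_rot: [[1.0, 0.0, -0.001], [0.0, -1.0, -0.001], [-0.001, 0.001, -1.0]]
ft_force: [-1.2, -1.1, 8.1]
grip_width: 0.0186
```

Emit:
step_arm --increments '[{"x": -0.27, "y": -0.37, "z": 0, "wx": 0, "wy": 0, "wz": 0, "gripper": 1.6}]'

```text
time_s: 9.55
position: [0.5623, 0.0028, 0.429]
tool_rot: [[1.0, 0.0, -0.001], [0.0, -1.0, -0.001], [-0.001, 0.001, -1.0]]
ft_force: [-0.9, -1.0, 6.6]
grip_width: 0.019
```

Emit:
step_arm --increments '[{"x": -0.3, "y": -0.35, "z": 0, "wx": 0, "wy": 0, "wz": 0, "gripper": 1.6}]'

```text
time_s: 9.65
position: [0.5593, 0.0062, 0.4289]
tool_rot: [[1.0, 0.0, -0.001], [0.0, -1.0, -0.001], [-0.001, 0.001, -1.0]]
ft_force: [0.1, -1.8, 4.8]
grip_width: 0.0188
```

Emit:
step_arm --increments '[{"x": -0.31, "y": -0.33, "z": 0, "wx": 0, "wy": 0, "wz": 0, "gripper": 1.6}]'

```text
time_s: 9.75
position: [0.5562, 0.0095, 0.4288]
tool_rot: [[1.0, 0.0, -0.001], [0.0, -1.0, -0.001], [-0.001, 0.001, -1.0]]
ft_force: [-1.5, -1.6, 4.2]
grip_width: 0.0187
```

Emit:
step_arm --increments '[{"x": -0.34, "y": -0.3, "z": 0, "wx": 0, "wy": 0, "wz": 0, "gripper": 1.6}]'

```text
time_s: 9.85
position: [0.5528, 0.0124, 0.4287]
tool_rot: [[1.0, 0.0, -0.0], [0.0, -1.0, -0.0], [-0.0, 0.0, -1.0]]
ft_force: [-0.3, -1.0, 4.3]
grip_width: 0.0185
```

Emit:
step_arm --increments '[{"x": -0.36, "y": -0.29, "z": 0, "wx": 0, "wy": 0, "wz": 0, "gripper": 1.6}]'

```text
time_s: 9.95
position: [0.5491, 0.0152, 0.4287]
tool_rot: [[1.0, 0.0, -0.0], [0.0, -1.0, -0.0], [-0.0, 0.0, -1.0]]
ft_force: [-1.0, -1.4, 3.7]
grip_width: 0.019
```

Emit:
step_arm --increments '[{"x": -0.38, "y": -0.25, "z": 0, "wx": 0, "wy": 0, "wz": 0, "gripper": 1.6}]'

```text
time_s: 10.05
position: [0.5452, 0.0176, 0.4287]
tool_rot: [[1.0, 0.0, -0.0], [0.0, -1.0, -0.0], [-0.0, 0.0, -1.0]]
ft_force: [-0.3, -1.4, 3.5]
grip_width: 0.0192
```

Emit:
step_arm --increments '[{"x": -0.4, "y": -0.23, "z": 0, "wx": 0, "wy": 0, "wz": 0, "gripper": 1.6}]'

```text
time_s: 10.15
position: [0.5412, 0.0198, 0.4287]
tool_rot: [[1.0, -0.0, 0.0], [-0.0, -1.0, -0.0], [0.0, 0.0, -1.0]]
ft_force: [-0.2, -2.2, 4.2]
grip_width: 0.0186
```

```bash
python3 -c "from h import *
st()"
```

```text
t 10.15 pos [0.5412 0.0198 0.4287] ang 62.76 r 0.0660 Ft(ccw) -0.82 Fr -2.02 Fz 4.18 w 0.0186
```

No pickup yet: Ft is about −0.8 at 63°. I'll keep going.

Emit:
step_arm --increments '[{"x": -0.41, "y": -0.2, "z": 0, "wx": 0, "wy": 0, "wz": 0, "gripper": 1.6}]'

```text
time_s: 10.25
position: [0.5371, 0.0217, 0.4287]
tool_rot: [[1.0, -0.0, -0.0], [-0.0, -1.0, -0.0], [-0.0, 0.0, -1.0]]
ft_force: [-0.0, -1.1, 3.8]
grip_width: 0.0189
```

Emit:
step_arm --increments '[{"x": -0.42, "y": -0.17, "z": 0, "wx": 0, "wy": 0, "wz": 0, "gripper": 1.6}]'

```text
time_s: 10.35
position: [0.5329, 0.0234, 0.4287]
tool_rot: [[1.0, -0.0, 0.0], [-0.0, -1.0, -0.0], [0.0, 0.0, -1.0]]
ft_force: [-0.0, -0.7, 4.4]
grip_width: 0.019
```

Emit:
step_arm --increments '[{"x": -0.44, "y": -0.14, "z": 0, "wx": 0, "wy": 0, "wz": 0, "gripper": 1.6}]'

```text
time_s: 10.45
position: [0.5284, 0.0247, 0.4287]
tool_rot: [[1.0, -0.0, 0.0], [-0.0, -1.0, -0.0], [0.0, 0.0, -1.0]]
ft_force: [-0.9, -1.8, 3.5]
grip_width: 0.0187
```

Emit:
step_arm --increments '[{"x": -0.44, "y": -0.11, "z": 0, "wx": 0, "wy": 0, "wz": 0, "gripper": 1.6}]'

```text
time_s: 10.55
position: [0.524, 0.0258, 0.4287]
tool_rot: [[1.0, -0.0, 0.0], [-0.0, -1.0, -0.0], [0.0, 0.0, -1.0]]
ft_force: [-0.7, -2.1, 2.9]
grip_width: 0.0186
```

Emit:
step_arm --increments '[{"x": -0.45, "y": -0.08, "z": 0, "wx": 0, "wy": 0, "wz": 0, "gripper": 1.6}]'

```text
time_s: 10.65
position: [0.5195, 0.0266, 0.4287]
tool_rot: [[1.0, -0.0, 0.0], [-0.0, -1.0, -0.0], [0.0, 0.0, -1.0]]
ft_force: [0.6, -2.6, 3.0]
grip_width: 0.0189
```

Emit:
step_arm --increments '[{"x": -0.45, "y": -0.05, "z": 0, "wx": 0, "wy": 0, "wz": 0, "gripper": 1.6}]'

```text
time_s: 10.75
position: [0.515, 0.027, 0.4287]
tool_rot: [[1.0, -0.0, -0.0], [-0.0, -1.0, -0.0], [-0.0, 0.0, -1.0]]
ft_force: [-1.2, -2.7, 3.7]
grip_width: 0.0186
```

Emit:
step_arm --increments '[{"x": -0.46, "y": -0.02, "z": 0, "wx": 0, "wy": 0, "wz": 0, "gripper": 1.6}]'

```text
time_s: 10.85
position: [0.5105, 0.0272, 0.4286]
tool_rot: [[1.0, -0.0, 0.0], [-0.0, -1.0, -0.0], [0.0, 0.0, -1.0]]
ft_force: [0.2, -4.6, 2.7]
grip_width: 0.0187
```

Emit:
step_arm --increments '[{"x": -0.46, "y": 0.02, "z": 0, "wx": 0, "wy": 0, "wz": 0, "gripper": 1.6}]'

```text
time_s: 10.95
position: [0.5061, 0.027, 0.4288]
tool_rot: [[1.0, -0.0, 0.002], [-0.0, -1.0, -0.0], [0.002, 0.0, -1.0]]
ft_force: [5.1, -3.4, 1.6]
grip_width: 0.0189
```

```bash
python3 -c "from h import *
st()"
```

```text
t 10.95 pos [0.5061 0.027  0.4288] ang 94.29 r 0.0661 Ft(ccw) -4.80 Fr -3.78 Fz 1.57 w 0.0189
```

Pickup in the opening direction fell between 90.4° and 94.3°, so I take about 92.3°. That puts the target at 632.3°, 540° further on.

```bash
python3 -c "from h import *
rows(94,[94+15*k for k in range(1,36)])"
```

```text
a 109.0 x -1.68 y 0.34
a 124.0 x -1.53 y 0.76
a 139.0 x -1.28 y 1.14
a 154.0 x -0.94 y 1.42
a 169.0 x -0.54 y 1.62
a 184.0 x -0.11 y 1.71
a 199.0 x 0.34 y 1.68
a 214.0 x 0.77 y 1.53
a 229.0 x 1.13 y 1.28
a 244.0 x 1.43 y 0.94
a 259.0 x 1.62 y 0.54
a 274.0 x 1.70 y 0.11
a 289.0 x 1.68 y -0.34
a 304.0 x 1.53 y -0.77
a 319.0 x 1.28 y -1.13
a 334.0 x 0.94 y -1.42
a 349.0 x 0.55 y -1.63
a 364.0 x 0.10 y -1.70
a 379.0 x -0.34 y -1.68
a 394.0 x -0.76 y -1.53
a 409.0 x -1.14 y -1.28
a 424.0 x -1.42 y -0.94
a 439.0 x -1.62 y -0.55
a 454.0 x -1.71 y -0.10
a 469.0 x -1.68 y 0.34
a 484.0 x -1.53 y 0.76
a 499.0 x -1.28 y 1.14
a 514.0 x -0.94 y 1.42
a 529.0 x -0.54 y 1.62
a 544.0 x -0.11 y 1.71
a 559.0 x 0.34 y 1.68
a 574.0 x 0.77 y 1.53
a 589.0 x 1.13 y 1.28
a 604.0 x 1.43 y 0.94
a 619.0 x 1.62 y 0.54
end [ 0.49853095 -0.10315955]
```

Emit:
step_arm --increments '[{"x": -1.68, "y": 0.34, "z": 0, "wx": 0, "wy": 0, "wz": 0, "gripper": 1.6}, {"x": -1.53, "y": 0.76, "z": 0, "wx": 0, "wy": 0, "wz": 0, "gripper": 1.6}, {"x": -1.28, "y": 1.14, "z": 0, "wx": 0, "wy": 0, "wz": 0, "gripper": 1.6}, {"x": -0.94, "y": 1.42, "z": 0, "wx": 0, "wy": 0, "wz": 0, "gripper": 1.6}, {"x": -0.54, "y": 1.62, "z": 0, "wx": 0, "wy": 0, "wz": 0, "gripper": 1.6}, {"x": -0.11, "y": 1.71, "z": 0, "wx": 0, "wy": 0, "wz": 0, "gripper": 1.6}]'

```text
time_s: 11.55
position: [0.445, -0.0424, 0.4287]
tool_rot: [[1.0, 0.001, 0.002], [0.001, -1.0, 0.004], [0.002, -0.004, -1.0]]
ft_force: [2.8, 6.5, 0.8]
grip_width: 0.0188
```

Emit:
step_arm --increments '[{"x": 0.34, "y": 1.68, "z": 0, "wx": 0, "wy": 0, "wz": 0, "gripper": 1.6}, {"x": 0.77, "y": 1.53, "z": 0, "wx": 0, "wy": 0, "wz": 0, "gripper": 1.6}, {"x": 1.13, "y": 1.28, "z": 0, "wx": 0, "wy": 0, "wz": 0, "gripper": 1.6}, {"x": 1.43, "y": 0.94, "z": 0, "wx": 0, "wy": 0, "wz": 0, "gripper": 1.6}, {"x": 1.62, "y": 0.54, "z": 0, "wx": 0, "wy": 0, "wz": 0, "gripper": 1.6}, {"x": 1.7, "y": 0.11, "z": 0, "wx": 0, "wy": 0, "wz": 0, "gripper": 1.6}]'

```text
time_s: 12.15
position: [0.515, -0.1042, 0.4286]
tool_rot: [[1.0, -0.001, -0.004], [-0.001, -1.0, 0.0], [-0.004, -0.0, -1.0]]
ft_force: [-6.4, -4.4, 5.8]
grip_width: 0.0188
```

Emit:
step_arm --increments '[{"x": 1.68, "y": -0.34, "z": 0, "wx": 0, "wy": 0, "wz": 0, "gripper": 1.6}, {"x": 1.53, "y": -0.77, "z": 0, "wx": 0, "wy": 0, "wz": 0, "gripper": 1.6}, {"x": 1.28, "y": -1.13, "z": 0, "wx": 0, "wy": 0, "wz": 0, "gripper": 1.6}, {"x": 0.94, "y": -1.42, "z": 0, "wx": 0, "wy": 0, "wz": 0, "gripper": 1.6}, {"x": 0.55, "y": -1.63, "z": 0, "wx": 0, "wy": 0, "wz": 0, "gripper": 1.6}, {"x": 0.1, "y": -1.7, "z": 0, "wx": 0, "wy": 0, "wz": 0, "gripper": 1.6}]'

```text
time_s: 12.75
position: [0.5765, -0.0339, 0.429]
tool_rot: [[1.0, -0.001, 0.001], [-0.001, -1.0, -0.002], [0.001, 0.002, -1.0]]
ft_force: [0.4, -5.9, 4.1]
grip_width: 0.0194
```

```bash
python3 -c "from h import *
st()"
```

```text
t 12.75 pos [ 0.5765 -0.0339  0.429 ] ang 4.37 r 0.0657 Ft(ccw) -5.93 Fr -0.06 Fz 4.12 w 0.0194
```

Emit:
step_arm --increments '[{"x": -0.34, "y": -1.68, "z": 0, "wx": 0, "wy": 0, "wz": 0, "gripper": 1.6}, {"x": -0.76, "y": -1.53, "z": 0, "wx": 0, "wy": 0, "wz": 0, "gripper": 1.6}, {"x": -1.14, "y": -1.28, "z": 0, "wx": 0, "wy": 0, "wz": 0, "gripper": 1.6}, {"x": -1.42, "y": -0.94, "z": 0, "wx": 0, "wy": 0, "wz": 0, "gripper": 1.6}, {"x": -1.62, "y": -0.55, "z": 0, "wx": 0, "wy": 0, "wz": 0, "gripper": 1.6}, {"x": -1.71, "y": -0.1, "z": 0, "wx": 0, "wy": 0, "wz": 0, "gripper": 1.6}]'

```text
time_s: 13.35
position: [0.5061, 0.0273, 0.4289]
tool_rot: [[1.0, 0.0, 0.004], [0.0, -1.0, -0.001], [0.004, 0.001, -1.0]]
ft_force: [7.2, -3.4, 0.1]
grip_width: 0.0186
```

Emit:
step_arm --increments '[{"x": -1.68, "y": 0.34, "z": 0, "wx": 0, "wy": 0, "wz": 0, "gripper": 1.6}, {"x": -1.53, "y": 0.76, "z": 0, "wx": 0, "wy": 0, "wz": 0, "gripper": 1.6}, {"x": -1.28, "y": 1.14, "z": 0, "wx": 0, "wy": 0, "wz": 0, "gripper": 1.6}, {"x": -0.94, "y": 1.42, "z": 0, "wx": 0, "wy": 0, "wz": 0, "gripper": 1.6}, {"x": -0.54, "y": 1.62, "z": 0, "wx": 0, "wy": 0, "wz": 0, "gripper": 1.6}, {"x": -0.11, "y": 1.71, "z": 0, "wx": 0, "wy": 0, "wz": 0, "gripper": 1.6}]'

```text
time_s: 13.95
position: [0.445, -0.0424, 0.4287]
tool_rot: [[1.0, 0.001, 0.002], [0.001, -1.0, 0.004], [0.002, -0.004, -1.0]]
ft_force: [4.2, 6.8, 0.5]
grip_width: 0.0189
```

Emit:
step_arm --increments '[{"x": 0.34, "y": 1.68, "z": 0, "wx": 0, "wy": 0, "wz": 0, "gripper": 1.6}, {"x": 0.77, "y": 1.53, "z": 0, "wx": 0, "wy": 0, "wz": 0, "gripper": 1.6}, {"x": 1.13, "y": 1.28, "z": 0, "wx": 0, "wy": 0, "wz": 0, "gripper": 1.6}, {"x": 1.43, "y": 0.94, "z": 0, "wx": 0, "wy": 0, "wz": 0, "gripper": 1.6}, {"x": 1.62, "y": 0.54, "z": 0, "wx": 0, "wy": 0, "wz": 0, "gripper": 1.6}]'

```text
time_s: 14.45
position: [0.4977, -0.1029, 0.4285]
tool_rot: [[1.0, -0.001, -0.004], [-0.001, -1.0, 0.001], [-0.004, -0.001, -1.0]]
ft_force: [-8.2, -2.5, 6.4]
grip_width: 0.0184
```

```bash
python3 -c "from h import *
st()
rows(619,[625,631,632,633])"
```

```text
t 14.45 pos [ 0.4977 -0.1029  0.4285] ang -101.70 r 0.0653 Ft(ccw) -7.51 Fr 4.07 Fz 6.37 w 0.0184
a 625.0 x 0.68 y 0.10
a 631.0 x 0.68 y 0.02
a 632.0 x 0.12 y -0.00
a 633.0 x 0.11 y -0.01
end [ 0.51440201 -0.10429658]
```

Emit:
step_arm --increments '[{"x": 0.68, "y": 0.1, "z": 0, "wx": 0, "wy": 0, "wz": 0, "gripper": 1.6}, {"x": 0.68, "y": 0.02, "z": 0, "wx": 0, "wy": 0, "wz": 0, "gripper": 1.6}, {"x": 0.1, "y": 0, "z": 0, "wx": 0, "wy": 0, "wz": 0, "gripper": 1.6}]'

```text
time_s: 14.75
position: [0.5127, -0.104, 0.4286]
tool_rot: [[1.0, -0.0, -0.002], [-0.0, -1.0, -0.0], [-0.002, 0.0, -1.0]]
ft_force: [-4.7, -4.2, 6.0]
grip_width: 0.0188
```

```bash
python3 -c "from h import *
st();import pickle
i=env.get_image('wrist');pickle.dump(i,open('w5.pkl','wb'));T=env.get_image('scene');pickle.dump(T,open('s5.pkl','wb'));st()
A=pickle.load(open('s4.pkl','rb'))
f=lambda I:cv2.resize(I['color'][145:200,205:260],(400,400),interpolation=cv2.INTER_CUBIC)
cv2.imwrite('pics/cmp.png',np.hstack([f(A),f(T)]))"
```

```text
t 14.75 pos [ 0.5127 -0.104   0.4286] ang -88.47 r 0.0651 Ft(ccw) -4.79 Fr 4.06 Fz 5.99 w 0.0188
t 14.85 pos [ 0.5125 -0.1039  0.4287] ang -88.72 r 0.0650 Ft(ccw) -4.25 Fr 4.45 Fz 5.76 w 0.0191
```

View pics/cmp.png

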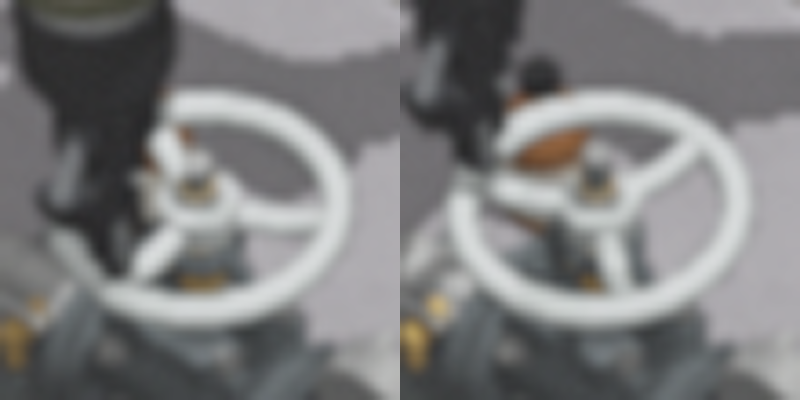

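Compared with the closed view, the stem tip stands clearly higher above the hub: row 160 or so of the left half against row 140 or so of the right. The wheel stands at 631.4°, about 539° past pickup. I'll unload it by a few degrees into the free play, let go and lift off.

Emit:
step_arm --increments '[{"x": -0.4, "y": 0, "z": 0, "wx": 0, "wy": 0, "wz": 0, "gripper": 1.6}, {"x": 0, "y": 0, "z": 0, "wx": 0, "wy": 0, "wz": 0, "gripper": 1.6}, {"x": 0, "y": 0, "z": 0, "wx": 0, "wy": 0, "wz": 0, "gripper": 4.5}, {"x": 0, "y": 0, "z": 0, "wx": 0, "wy": 0, "wz": 0, "gripper": 4.5}, {"x": 0, "y": 0, "z": 0, "wx": 0, "wy": 0, "wz": 0, "gripper": 4.5}, {"x": 0, "y": 0, "z": 0, "wx": 0, "wy": 0, "wz": 0, "gripper": 4.5}]'

```text
time_s: 15.45
position: [0.509, -0.1035, 0.4284]
tool_rot: [[1.0, 0.0, -0.001], [0.0, -1.0, 0.001], [-0.001, -0.001, -1.0]]
ft_force: [0.4, 0.6, 0.4]
grip_width: 0.0449
```

Emit:
step_arm --increments '[{"x": 0, "y": 0, "z": -1.5, "wx": 0, "wy": 0, "wz": 0, "gripper": 4.5}, {"x": 0, "y": 0, "z": -3, "wx": 0, "wy": 0, "wz": 0, "gripper": 4.5}, {"x": 0, "y": 0, "z": -4, "wx": 0, "wy": 0, "wz": 0, "gripper": 4.5}, {"x": 0, "y": 0, "z": -4, "wx": 0, "wy": 0, "wz": 0, "gripper": 4.5}, {"x": 0, "y": 0, "z": 0, "wx": 0, "wy": 0, "wz": 0, "gripper": 4.5}, {"x": 0, "y": 0, "z": 0, "wx": 0, "wy": 0, "wz": 0, "gripper": 4.5}]'

```text
time_s: 16.05
position: [0.5088, -0.1036, 0.5538]
tool_rot: [[1.0, 0.0, 0.001], [0.0, -1.0, -0.0], [0.001, 0.0, -1.0]]
ft_force: [-0.1, 0.3, -0.9]
grip_width: 0.0452
```

```bash
python3 -c "from h import *
st();import pickle
i=env.get_image('wrist');pickle.dump(i,open('w6.pkl','wb'))
cv2.imwrite('pics/w6.png',cv2.resize(i['color'],(768,576),interpolation=cv2.INTER_CUBIC))"
```

```text
t 16.05 pos [ 0.5088 -0.1036  0.5538] ang -91.93 r 0.0647 Ft(ccw) -0.06 Fr -0.30 Fz -0.94 w 0.0452
```

View pics/w6.png

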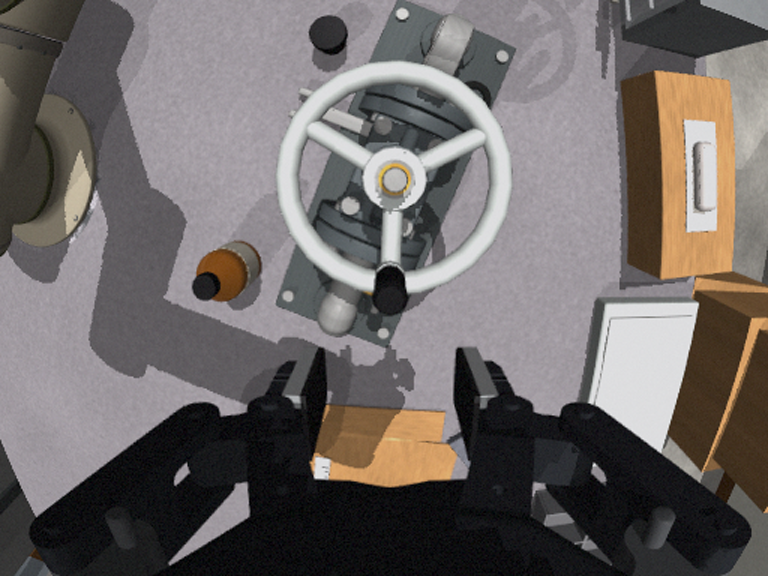

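The gripper is clear of the wheel. The handle is free at (390,290), the stem tip is at (396,180), and the bottle, loupe, spanner and gasket look undisturbed. I'm handing in the job.

```bash
python3 -c "from rig import env
print(env.close_job())"
```

```text
the job is handed in; nothing more can be done
None
```

The feed valve was closed snug, then opened about 1.5 turns of the stem, and I handed the job in at about 16 s. No verdict came back.

- **Closing:** I held the handle and turned it clockwise through the free play, then against a steady 6 N or so of drag. The gate met its seat near −30°. I tightened in small steps to a standing load of about 14.8 N along the handle's circle; snug is 13 to 16 N, and single readings ran from 14.2 to 15.5 N. Then I unloaded it.
- **Opening:** I turned it back through the free play and felt the drive take up between 90.4° and 94.3°; I took 92.3°. From there I drove it to 631.4°, which is about 539° of the stem (1.50 turns, good to about ±2°). I then backed off about 3° inside the play, let go and lifted clear.

**Last checks:**
- The force on the tool was near zero after release.
- The wrist picture showed the handle free and the bottle, loupe, spanner and gasket where they were. The jar, tape roll, brush and box were out of its view, but the arm never went near them.
- The scene pictures showed the stem clearly risen. I did not measure its height in mm, so the 1.5 turns rests on the wheel angle count.

**What went wrong:** my first two move calls were refused because some row keys were missing, and nothing moved. My first centre for the wheel was about 3 mm off; I corrected it from the measured circle.

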